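# Press the notepad flat with the slip-clutch desk press

### The job

Flatten the curled notepad in the little desk press: slide it gently under the pressing plate until it is fully home against the stops at the back. Then swing the lever clockwise (seen from above) to tighten the press until its clutch slips, stop there before the clutch runs out and crushes the pad, and let go, leaving the pad clamped and the small things round the press where they are.

Things in the scene. Friction and masses are not known exactly. Their poses are not given: they have to be found in the camera images.
- press: Small grey cast desk press, 115 mm long, screwed to the desk. Origin on the desk straight below its screw axis; x from the open mouth to the back, y to the left seen from the mouth, z up. The pad lies on the desk itself. Column 84 mm high at x = 77 to 103 mm; from it an arm 34 mm wide, at z = 60 to 90 mm, reaches forward to a round boss of 22 mm radius on the axis.
- mouth (a point): On the desk between the tips of the flared rail ends, fixed, 7 mm in front of the press origin, axes as the press. Two side rails 10 mm high guide the pad: inner faces at y = +-53.5 mm of the press, straight from its x = +15 to +65 mm; in front of that they flare outward to y = +-72 mm at the outside.
- back_stop (a point): On the desk midway between the two back stops, on the plane of their faces (x = +63 mm of the press), fixed, axes as the press. The stops are 16 mm high and span y = -60 to -30 and +30 to +60 mm. A pad that is home has its far end on this plane.
- plate_path (a point): Fixed point on the screw axis at the height of the top of the pad, 9 mm over the desk. Above it hangs the square steel pressing plate, 60 x 60 x 8 mm, its underside 12 to 19 mm over the desk at the start. Swinging the lever clockwise seen from above lowers it 6 mm per radian; it meets the pad after 0.6 to 1.7 rad. Let go, the screw holds, easing a little over some seconds.
- clutch_collar (a point): Centre of the knurled slip clutch under the lever, fixed. A push of 4 to 7 N at the grip turns the lever freely; once the plate (on springs) bears on the pad the push climbs over about 0.35 rad, and at 10.5 to 13 N the clutch slips: the push stays level while the lever turns on and the plate stands still. After about 0.19 rad of slip it locks; 0.1 rad more crushes the pad (135 N).
- screw_axis (a point): Fixed point on the vertical screw axis at the height of lever_grip, axes as the press. lever_grip travels on a level circle of 90 mm radius round it. The lever is clamped to the clutch at any angle, so its angle does not tell how far the plate is from the pad.
- lever_grip (a point): Middle of the upright, freely revolving dark wooden grip on the end of the lever: round, 18 mm thick, from 18 mm below to 20 mm above this point, which stands about 139 mm over the desk. The flat steel lever bar lies right below the grip. At the start it is between the back and the right side of the press, seen from the mouth.
- notepad: Wire-bound notepad lying flat, 134 x 100 mm, 9 mm thick, 0.1 to 0.2 kg. Origin in its underside; solid from x = -67 mm (near end) to +63 mm (far end, in the mouth of the press), y = +-50 mm, z up. At the start it is 66 to 80 mm short of home and up to 5 mm and 0.08 rad askew. Home: origin and axes on those of the press.
- eraser: White eraser in a card sleeve, 20 x 43 x 12 mm, lying left of the press; bystander, to be left alone.
- sharpener: Small metal pencil sharpener, 15 x 26 x 12 mm, lying right of the press; bystander, to be left alone.
- pill_box_2: Small upright carton, 21 x 40 x 47 mm, standing at the back right of the press; bystander, to be left alone.

How it is judged:
On the way, in this order (a step that is already met when the one before it is completed fails the run):
1. the notepad is fully home against the back stops (horizontal distance between notepad and press below 0.006 m and angle between the x axis of notepad and the x axis of press, either way round below 0.06 rad), for 0.2 s.
2. the press is tightened until its clutch slips (plate bears on the pad with over 85 N) (contact force between press and notepad above 85 N and contact force between the fingers and notepad below 0.5 N), for 0.2 s.
At the end, for the whole second after the job is handed in: The notepad lies at rest, home in the press within 6 mm and 0.06 rad, clamped by the plate with more than 20 N (all of step 1 and contact force between press and notepad above 20 N and linear speed of notepad below 0.01 m/s); the robot touches nothing.
It fails at once if the pad is crushed: the press bears on it with over 135 N (the clutch was run to its end) (contact force between press and notepad above 135 N).
It fails at once if the fingers push on the notepad with more than 25 N (contact force between the fingers and notepad above 25 N).
It fails at once if a small thing beside the press is moved by more than 15 mm (distance of any of eraser, sharpener, pill_box_2 from where it was at the start of the episode above 0.015 m).
It also fails if it takes over 72 s, if anything falls off the work surface, if the arm or the gripper's body presses on something with over 40 N, if the wrist force passes 120 N, or if a joint passes its speed limit or range.

### The arm

A 6-joint arm with a two-finger parallel gripper is mounted at the origin on a cart in front of the work surface, level with it; the furniture and walls round the work are solid. World frame = base frame: x ahead of the robot, y to its left, z up, the work surface at z = 0. Lengths are in m, angles in rad, forces in N, time in s.
With the tool pointing down it reaches from about 0.35 to 0.975 m from the base axis. Payload 7.1 kg.
Tool frame: the origin (TCP) lies at the very end of the fingers, on their centre line; the grasp point (between the pads) lies robot.tcp_to_grasp behind it (robot.tcp_to_grasp is the distance from the TCP to the grasp point, in m); z points along the fingers, y is the line along which they close (so a half turn about z gives the same grasp; the last joint's range is limited). The gripper opens to 88 mm and grips with 3 to 60 N. Pads are 20 mm wide; open, the fingers measure 115 mm over their backs; the gripper's body (75 mm by 178 mm) begins 61 mm behind the grasp point.
Start: joints at [-1.133, 0.423, 1.63, -0, 1.089, -0.019], TCP at [0.276, -0.561, 0.223] pointing down, gripper open.
Joint ranges: [-3, 3], [-0.9, 2.11], [0.09, 2.58], [-1.31, 4.45], [0.11, 2.69], [-2.54, 2.54]. Speed limits (rad/s): [2.39, 2.39, 3.01, 3.14, 3.14, 3.14].

### API

Orientations are given as a unit quaternion [w, x, y, z].
In Python, from workcell import robot, viewer gives the robot as it stands.
- The arm moves only by the shell command python3 -m inch 'ROWS'. ROWS is JSON, a list of rows, each a list of 7 numbers: the finger opening in m, from 0 to 0.0878, then the shift along the tool's x, y, z in m, then the turn, a rotation vector about the tool's x, y, z in degrees. In form: [[fingers, dx, dy, dz, ax, ay, az], ...]. A call has 1 to 10 rows; each row shifts and turns the commanded pose from where the row before left it, along the tool's axes as they then stand; what a row does not reach is not made up. A row lasts 1/10 s, in which the tool goes at most 50 mm and 8.59 degrees, less where a joint would pass 70% of its speed; a pose out of reach is approached as far as the arm can. A call with a gripper value outside its range is refused whole. The fingers move at their own pace and stop on an object; the grip force is fixed at half the most. Time passes only in rows, so rows that do not move let the fingers close. It gives the time, the measured TCP pose, the force and the opening at its end, in the units of the state.
- robot.sense(): the state, without advancing time (a new reading comes with each control period).
- viewer.get_image(name): name is "side" or "top" or "wrist"; returns the picture (384x512x3 uint8, red, green, blue); there is no depth.
- viewer.calibration(name): a dict with "mtx" (3x3 intrinsics, pixels), "origin" and "rotation" of the camera in the world. Camera axes: x right, y down, z forward; pixel columns grow to the right and rows downward; lengths in m; the calibration is good to about 2 mm. A picture is of the moment at which its call begins: read the wrist's pose just before it. calibration takes no time and is no camera call; for the wrist camera it gives the pose at the moment of the call.
- robot.close_job(): hands the job in, once; it reports no verdict.
The state is a dict: "time": time; "qpos": joint angles; "qd": joint speeds; "joint_efforts": joint torques, N m; "position": TCP position; "orientation": TCP orientation; "force": force on the tool from outside, world axes, zero at the start; "ft_torque": the same for the moment, N m; "grip_width": opening from 0.0 (shut) to 1.0 (fully open).
Only numpy, scipy, OpenCV 4.12 (cv2) and the standard library are available. Lean on these libraries where they do the work, as an engineer would, in place of code of your own. Each camera call takes 0.05 s, during which the arm holds its last target. There are 200 camera calls.

## Working session

There is one attempt and no reset: what is moved stays moved. The work goes in short steps, Python scripts to look and compute and a shell command to move; the robot and the scene stay as the last step left them, time stands still between calls to the robot, and variables do not carry over. Pictures are saved under pics/ and viewed, on a budget of 10 in all, crops included, one or two more only if the job needs it, and the job is handed in when it is done.

```bash
ls; mkdir -p pics; python3 - <<'E'
from workcell import robot, viewer
import cv2,numpy as np
s=robot.sense();print(s, robot.tcp_to_grasp)
for n in("top","side"):
    cv2.imwrite(f"pics/{n}0.png",cv2.resize(viewer.get_image(n)[:,:,::-1],(800,600),interpolation=cv2.INTER_CUBIC))
    print(n,viewer.calibration(n))
E
```

```text
pics
{'time': 0.0, 'qpos': array([-1.13296146e+00,  4.23862515e-01,  1.63067313e+00,  5.75449354e-06,
        1.08858662e+00, -1.89674166e-02]), 'qd': array([ 0.00071107, -0.00035202, -0.00080787,  0.00049699,  0.00087761,
       -0.00033056]), 'joint_efforts': array([-1.48023231e-03, -5.44629729e+01, -2.73663390e+01,  6.43768511e-02,
        2.28561735e-02, -9.52545997e-05]), 'position': array([ 0.27548605, -0.5604005 ,  0.22189479]), 'orientation': array([-7.48624270e-04,  9.74029672e-01,  2.26419111e-01, -1.56515411e-04]), 'force': array([-0.59273815, -0.50229705, -0.11186525]), 'ft_torque': array([ 0.04243385,  0.00674752, -0.00540916]), 'grip_width': 0.999544137614937} 0.0187
top {'mtx': array([[486.70535304,   0.        , 253.76058122],
       [  0.        , 486.70535304, 179.12477625],
       [  0.        ,   0.        ,   1.        ]]), 'origin': array([0.46255065, 0.32008506, 0.96661775]), 'rotation': array([-0.03929918,  0.71293868, -0.70003237,  0.01134432])}
side {'mtx': array([[353.22639734,   0.        , 261.14267451],
       [  0.        , 353.22639734, 194.58066222],
       [  0.        ,   0.        ,   1.        ]]), 'origin': array([ 0.4928988 , -0.43008314,  0.48241934]), 'rotation': array([-0.53923319,  0.84118462, -0.03901752,  0.01065999])}
```

View pics/top0.png

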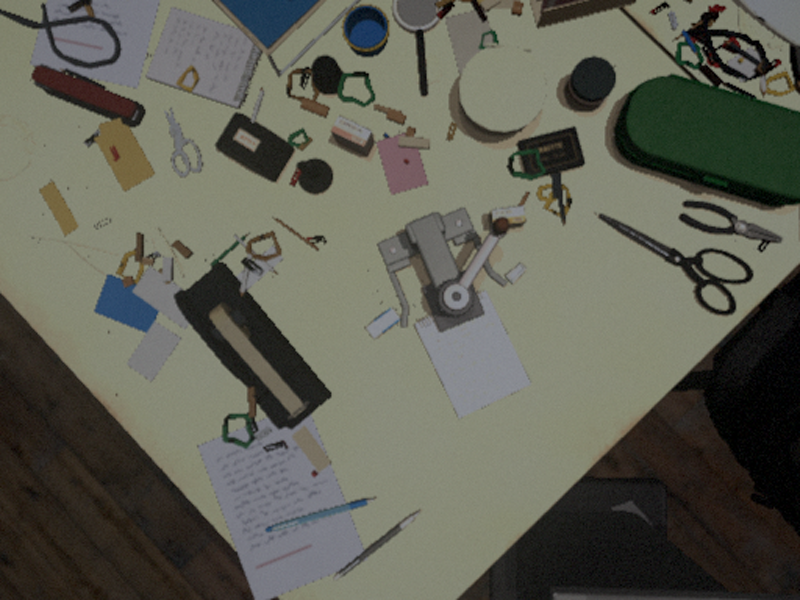

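View pics/side0.png

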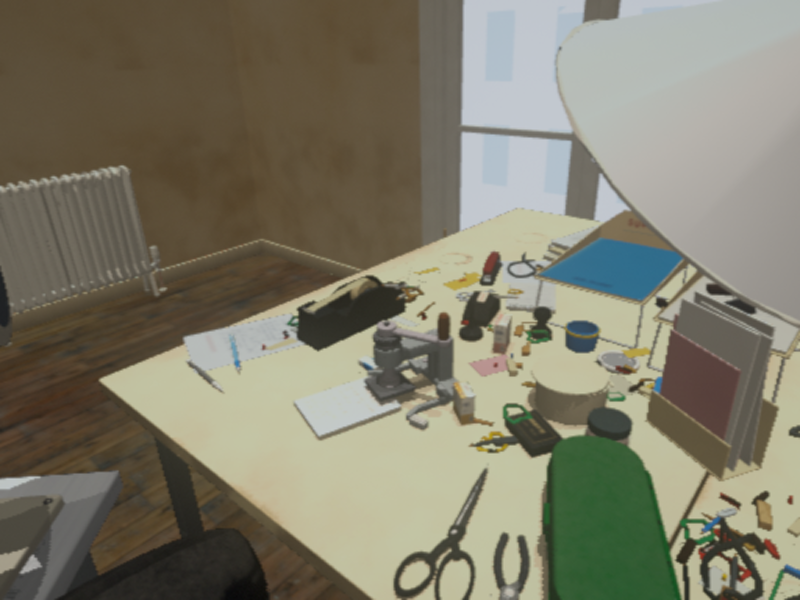

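```bash
cat > h.py <<'E'
from workcell import robot, viewer
import cv2,numpy as np
from scipy.spatial.transform import Rotation as R
def q(w): return R.from_quat([w[1],w[2],w[3],w[0]])
def ray(c,u,v,z):
    d=q(c['rotation']).apply(np.linalg.solve(c['mtx'],[u,v,1])); o=np.array(c['origin'])
    return o+d*(z-o[2])/d[2]
def proj(c,p):
    x=c['mtx']@q(c['rotation']).inv().apply(np.array(p)-c['origin']); return x[:2]/x[2]
E
python3 - <<'E'
from h import *
im=viewer.get_image("top")[:,:,::-1]
c=im[125:275,225:355]
cv2.imwrite("pics/top1.png",cv2.resize(c,None,fx=4,fy=4,interpolation=cv2.INTER_CUBIC))
im=viewer.get_image("side")[:,:,::-1]
c=im[190:290,180:320]
cv2.imwrite("pics/side1.png",cv2.resize(c,None,fx=5,fy=5,interpolation=cv2.INTER_CUBIC))
E
```

```text
(no output)
```

View pics/top1.png

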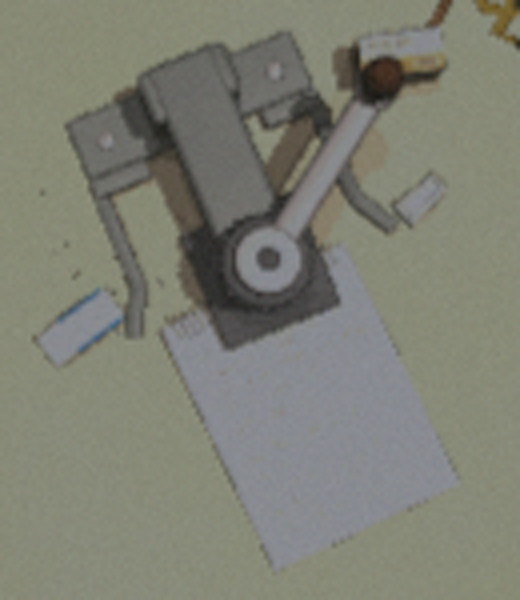

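```bash
python3 - <<'E'
from h import *
from scipy.optimize import least_squares
c=viewer.calibration("top"); np.set_printoptions(precision=4,suppress=True)
f=lambda u,v,z: ray(c,u/4-.125*3+225,v/4-.375+125,z)
n={'nl':(278,570,.009),'nr':(460,485,.009),'fl':(163,328,.009),'fr':(345,248,.009),'tipL':(127,337,.01),'tipR':(385,232,.01),
'plNL':(228,348,.022),'plNR':(340,300,.022),'knob':(268,259,.125),'grip':(382,75,.159),'stopL':(92,192,.016),'stopR':(318,100,.016),'eraser1':(122,322,.012),'sharp':(420,200,.01),'box':(400,50,.047)}
P={k:f(*v) for k,v in n.items()}
for k in P: print(k,P[k])
for a,b in(('nl','nr'),('fl','nl'),('fr','nr'),('tipL','tipR'),('knob','grip'),('plNL','plNR')):
    d=P[b][:2]-P[a][:2];print(a,b,np.hypot(*d),np.degrees(np.arctan2(d[1],d[0])))
mod={'tipL':(-.007,.072),'plNL':(-.03,.03),'plNR':(-.03,-.03),'knob':(0,0),'stopL':(.063,.06),'stopR':(.063,-.06),'tipR':(-.007,-.072)}
def rot(a): return np.array([[np.cos(a),-np.sin(a)],[np.sin(a),np.cos(a)]])
r=least_squares(lambda x:np.concatenate([rot(x[2])@np.array(m)+x[:2]-P[k][:2] for k,m in mod.items()]),[.5,.3,0.5],loss='soft_l1',f_scale=.003)
print('press',r.x,r.fun.reshape(-1,2)*1000,list(mod))
mp={'nl':(-.067,.05),'nr':(-.067,-.05),'fl':(.063,.05),'fr':(.063,-.05)}
r2=least_squares(lambda x:np.concatenate([rot(x[2])@np.array(m)+x[:2]-P[k][:2] for k,m in mp.items()]),[.5,.3,0.5])
print('pad',r2.x,r2.fun.reshape(-1,2)*1000)
print('pad in press',rot(-r.x[2])@(r2.x[:2]-r.x[:2]),r2.x[2]-r.x[2])
for k in P: print(k,rot(-r.x[2])@(P[k][:2]-r.x[:2]))
E
```

```text
nl [0.3609 0.2768 0.009 ]
nr [0.4039 0.1893 0.009 ]
fl [0.4772 0.3348 0.009 ]
fr [0.5181 0.2462 0.009 ]
tipL [0.4724 0.3523 0.01  ]
tipR [0.5262 0.2268 0.01  ]
plNL [0.4679 0.303  0.022 ]
plNR [0.4921 0.2493 0.022 ]
knob [0.506  0.2882 0.125 ]
grip [0.5818 0.2432 0.159 ]
stopL [0.543  0.3707 0.016 ]
stopR [0.5901 0.2607 0.016 ]
eraser1 [0.4797 0.3549 0.012 ]
sharp [0.5422 0.2099 0.01  ]
box [0.6104 0.2242 0.047 ]
nl nr 0.09750391506969537 -63.87661921535136
fl nl 0.1299018077425857 -153.51345635876217
fr nr 0.1276190692260447 -153.52319478929994
tipL tipR 0.1365534398631462 -66.79904433720212
knob grip 0.0880845246034024 -30.69739099551118
plNL plNR 0.058870369707214015 -65.73656838584438
press [0.5073 0.2896 0.4107] [[-0.2987  0.5282]
 [-0.1245  2.1891]
 [-0.359   0.8496]
 [ 1.2711  1.4452]
 [-1.939  -0.8693]
 [-1.0775 -0.9333]
 [ 3.4023 -5.9846]] ['tipL', 'plNL', 'plNR', 'knob', 'stopL', 'stopR', 'tipR']
pad [0.4418 0.2627 0.4556] [[-1.2786  1.2372]
 [-0.2115 -1.0195]
 [-0.8052  0.5008]
 [ 2.2953 -0.7185]]
pad in press [-0.0708  0.0014] 0.04484454520273823
nl [-0.1393  0.0467]
nr [-0.1349 -0.0507]
fl [-0.0096  0.0534]
fr [-0.0075 -0.0442]
tipL [-0.0069  0.0714]
tipR [-0.0077 -0.0652]
plNL [-0.0308  0.0279]
plNR [-0.03   -0.0309]
knob [-0.0017 -0.0008]
grip [ 0.0497 -0.0723]
stopL [0.0651 0.06  ]
stopR [ 0.0644 -0.0596]
eraser1 [0.0007 0.0708]
sharp [ 0.0002 -0.0871]
box [ 0.0684 -0.1012]
```

View pics/side1.png

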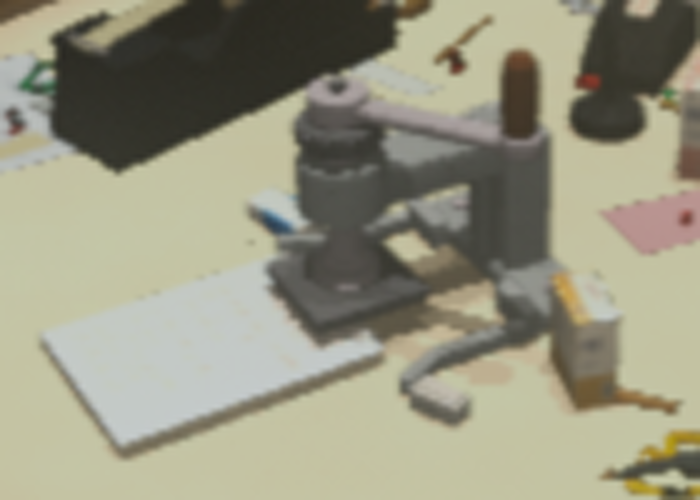

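```bash
python3 - <<'E'
from h import *
np.set_printoptions(precision=3,suppress=True)
c=viewer.calibration("top");s=viewer.calibration("side")
for z in(0,.2): print('dark',z,ray(c,710/1.5625,380/1.5625,z),ray(c,505/1.5625,500/1.5625,z),'edge',ray(c,460/1.5625,595/1.5625,0),ray(c,790/1.5625,270/1.5625,0))
for p in[(0,0,0),(.45,-.3,.22),(.41,-.04,.22),(.36,.225,.22)]: print(p,'top',proj(c,p)*1.5625,'side',proj(s,p)*1.5625)
E
```

```text
dark 0 [ 0.413 -0.034  0.   ] [0.26  0.219 0.   ] edge [0.143 0.273 0.   ] [ 0.552 -0.133  0.   ]
dark 0.2 [0.424 0.04  0.2  ] [0.302 0.24  0.2  ] edge [0.143 0.273 0.   ] [ 0.552 -0.133  0.   ]
(0, 0, 0) top [685.112 724.259] side [-95.586 584.979]
(0.45, -0.3, 0.22) top [1082.792  361.022] side [294.119 761.515]
(0.41, -0.04, 0.22) top [802.672 397.382] side [279.932 401.242]
(0.36, 0.225, 0.22) top [523.056 443.355] side [267.849 282.884]
```

```bash
python3 -m inch '[[0.06,0.038,-0.024,0,0,0,2.65],[0.06,0.038,-0.024,0,0,0,0],[0.06,0.038,-0.024,0,0,0,0],[0.06,0.038,-0.024,0,0,0,0],[0.06,0.038,-0.024,0,0,0,0],[0.06,0.038,-0.024,0,0,0,0],[0.06,0.035,-0.025,0,0,0,0],[0.06,0.01,-0.04,0,0,0,0],[0.06,0.01,-0.04,0,0,0,0],[0.06,0.01,-0.04,0,0,0,0]]'; python3 -m inch '[[0.06,0.01,-0.04,0,0,0,0],[0.06,0.01,-0.04,0,0,0,0],[0.06,0.01,-0.04,0,0,0,0],[0.06,0.01,-0.04,0,0,0,0],[0.06,0.01,-0.04,0,0,0,0],[0.06,0.01,-0.04,0,0,0,0],[0.06,0.01,-0.04,0,0,0,0],[0.06,0.01,-0.04,0,0,0,0],[0.06,0.01,-0.04,0,0,0,0],[0.06,0,0,0,0,0,0]]'
cat > st.py <<'E'
from h import *
np.set_printoptions(precision=4,suppress=True)
PR=np.array([.507,.2885]);H=.411
def st():
    s=robot.sense();o=q(s['orientation']);x=o.apply([1,0,0]);z=o.apply([0,0,1])
    d=s['position'][:2]-PR
    print('t',round(s['time'],2),'pos',s['position'],'press-frame',d[0]*np.cos(H)+d[1]*np.sin(H),-d[0]*np.sin(H)+d[1]*np.cos(H),'head',np.arctan2(x[1],x[0]),'z',z,'F',s['force'],'Fpress',s['force'][0]*np.cos(H)+s['force'][1]*np.sin(H),'w',s['grip_width'])
if __name__=='__main__': st()
E
python3 st.py
```

```text
time: 1.2
position: [0.4268, -0.1762, 0.2225]
orientation: [-0.0, 0.979, 0.204, -0.0]
force: [0.7, 1.0, -0.4]
grip_width: 0.682
time: 2.2
position: [0.3655, 0.1918, 0.2229]
orientation: [-0.001, 0.978, 0.206, 0.0]
force: [0.6, -0.2, 0.4]
grip_width: 0.681
t 2.2 pos [0.3655 0.1918 0.2229] press-frame -0.16831532247490477 -0.032093853845251125 head 0.4156579762192363 z [ 0.0007  0.0012 -1.    ] F [ 0.6021 -0.1787  0.4205] Fpress 0.48058130649927133 w 0.6810088580605361
```

```bash
python3 -m inch '[[0.06,0.003,-0.032,0,0,0,0.2],[0.06,0,0,0.01,0,0,0],[0.06,0,0,0,0,0,0]]'; python3 - <<'E'
from h import *
c=viewer.calibration("wrist");im=viewer.get_image("wrist")[:,:,::-1]
import pickle;pickle.dump(c,open('w1.pkl','wb'))
cv2.imwrite("pics/w1.png",cv2.resize(im,(800,600),interpolation=cv2.INTER_CUBIC))
E
python3 st.py
```

```text
time: 2.5
position: [0.3553, 0.2178, 0.2115]
orientation: [0.001, 0.979, 0.203, -0.001]
force: [0.5, -0.7, 0.4]
grip_width: 0.682
t 2.55 pos [0.3556 0.2175 0.2119] press-frame -0.16716740260443547 -0.004540811603994596 head 0.4072557230806321 z [-0.0017 -0.0014 -1.    ] F [ 0.5725  0.3333 -0.6475] Fpress 0.6579747810670338 w 0.681932899068501
```

View pics/w1.png

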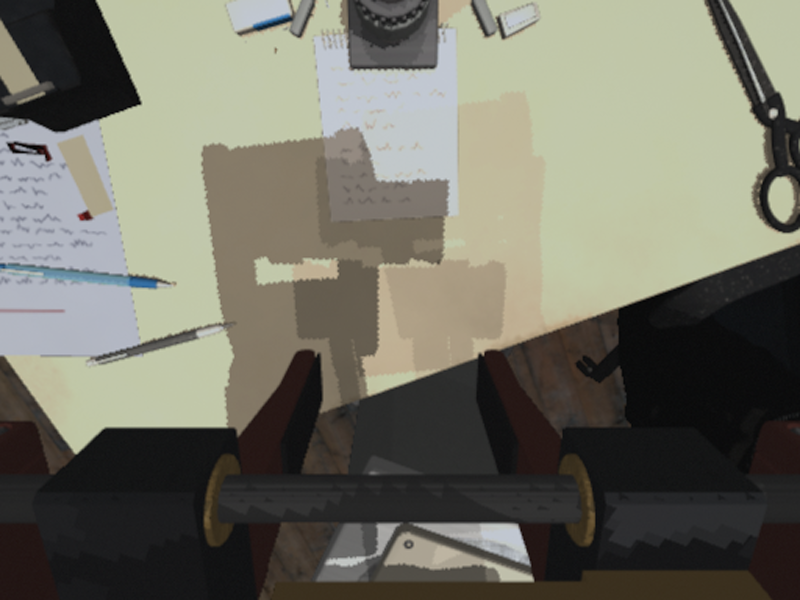

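```bash
python3 - <<'E'
from st import *
import pickle;c=pickle.load(open('w1.pkl','rb'))
k=1/1.5625
for n,(u,v,z) in {'nl':(322,222,.009),'nr':(457,215,.009),'tipLc':(298,34,.01),'tipRc':(490,34,.01),'plL':(350,68,.018),'plR':(437,68,.018)}.items():
    p=ray(c,u*k,v*k,z);d=p[:2]-PR;print(n,p,d[0]*np.cos(H)+d[1]*np.sin(H),-d[0]*np.sin(H)+d[1]*np.cos(H))
E
```

```text
nl [0.3586 0.2842 0.009 ] -0.13778196167714615 0.055370635603513615
nr [0.4054 0.1896 0.009 ] -0.13269206927573685 -0.050057728432976845
tipLc [0.4745 0.3451 0.01  ] -0.007177723049886578 0.06488048529366662
tipRc [0.5274 0.2227 0.01  ] -0.007622950928090899 -0.06850461451293395
plL [0.4681 0.3029 0.018 ] -0.02991449750302563 0.028755790393651975
plR [0.492  0.2475 0.018 ] -0.030115981648307963 -0.031548179387067284
```

```bash
sed -i 's/\[.507,.2885\]/[.5076,.2871]/' st.py; python3 -m inch '[[0.06,0,-0.001,0.04,0,0,0],[0.06,0,-0.001,0.04,0,0,0],[0.06,0,0,0.04,0,0,0],[0.06,0,0,0.04,0,0,0],[0.06,0,0,0.03,0,0,0],[0.06,0,0,0.012,0,0,0],[0.06,0,0,0.0045,0,0,0],[0.06,0,0,0,0,0,0],[0.06,0,0,0,0,0,0]]'; python3 st.py
```

```text
time: 3.45
position: [0.3562, 0.2208, 0.0073]
orientation: [-0.0, 0.979, 0.202, 0.001]
force: [-0.5, 0.4, 0.5]
grip_width: 0.683
t 3.45 pos [0.3562 0.2208 0.0073] press-frame -0.16527018595303927 -0.0003066582911487453 head 0.40670806319349057 z [ 0.0018  0.001  -1.    ] F [-0.5035  0.437   0.4814] Fpress -0.286972514698383 w 0.6825725416233996
```

```bash
python3 -m inch '[[0.06,0,0,0.0035,0,0,0],[0.06,0.004,0,0,0,0,0],[0.06,0.004,0,0,0,0,0],[0.06,0.004,0,0,0,0,0],[0.06,0.004,0,0,0,0,0],[0.06,0.003,0,0,0,0,0],[0.06,0.003,0,0,0,0,0],[0.06,0.003,0,0,0,0,0],[0.06,0.003,0,0,0,0,0],[0.06,0.003,0,0,0,0,0]]'; python3 st.py;python3 -m inch '[[0.06,0.004,0,0,0,0,0],[0.06,0.004,0,0,0,0,0],[0.06,0.004,0,0,0,0,0],[0.06,0.004,0,0,0,0,0],[0.06,0.004,0,0,0,0,0],[0.06,0,0,0,0,0,0]]'; python3 st.py; python3 - <<'E'
from st import *
import pickle
c=viewer.calibration("wrist");im=viewer.get_image("wrist")[:,:,::-1]
pickle.dump(c,open('w2.pkl','wb'))
cv2.imwrite("pics/w2.png",cv2.resize(im,(800,600),interpolation=cv2.INTER_CUBIC))
E
```

```text
time: 4.45
position: [0.384, 0.2329, 0.0026]
orientation: [-0.0, 0.979, 0.202, 0.0]
force: [-1.2, 0.3, -0.6]
grip_width: 0.684
t 4.45 pos [0.384  0.2329 0.0026] press-frame -0.13497060705143724 -0.0002992179138366913 head 0.4069945192550586 z [ 0.  0. -1.] F [-1.213   0.2967 -0.6043] Fpress -0.9934730180418042 w 0.6840626101463716
time: 5.05
position: [0.403, 0.2412, 0.0028]
orientation: [-0.0, 0.979, 0.202, 0.001]
force: [-1.0, -0.3, 0.3]
grip_width: 0.679
t 5.05 pos [0.403  0.2412 0.0028] press-frame -0.1142185756139748 -0.0003091376265627402 head 0.40698311171163915 z [ 0.0011  0.0006 -1.    ] F [-0.9835 -0.34    0.285 ] Fpress -1.037447809326349 w 0.67880244913933
```

View pics/w2.png

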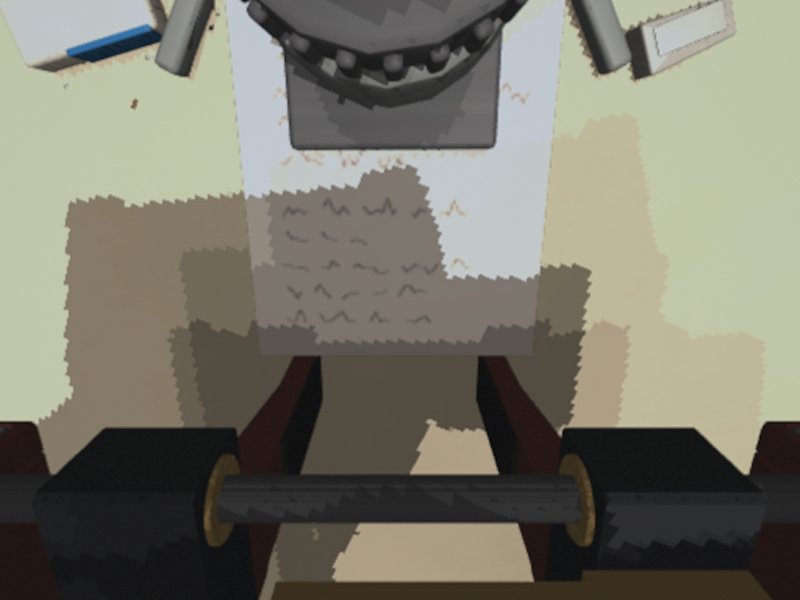

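```bash
python3 -m inch '[[0.06,0.004,0,0,0,0,0],[0.06,0.004,0,0,0,0,0],[0.06,0.004,0,0,0,0,0],[0.06,0.004,0,0,0,0,0],[0.06,0.004,0,0,0,0,0],[0.06,0.004,0,0,0,0,0],[0.06,0.003,0,0,0,0,0],[0.06,0.002,0,0,0,0,0],[0.06,0.001,0,0,0,0,0],[0.06,0,0,0,0,0,0]]'; python3 st.py;python3 -m inch '[[0.06,0.001,0,0,0,0,0],[0.06,0.001,0,0,0,0,0],[0.06,0.0,0,0,0,0,0]]'; python3 st.py;
```

```text
time: 6.1
position: [0.4298, 0.2526, 0.0027]
orientation: [-0.0, 0.979, 0.202, 0.0]
force: [-1.2, -0.6, -0.2]
grip_width: 0.68
t 6.1 pos [0.4298 0.2526 0.0027] press-frame -0.08510073818138597 -0.0004926536968129953 head 0.40705988778560687 z [ 0.0001  0.0001 -1.    ] F [-1.1659 -0.6081 -0.1503] Fpress -1.3117880925191017 w 0.6799025062921473
time: 6.4
position: [0.4318, 0.2535, 0.0027]
orientation: [-0.0, 0.979, 0.202, 0.0]
force: [-0.8, 0.2, 0.3]
grip_width: 0.685
t 6.4 pos [0.4318 0.2535 0.0027] press-frame -0.0828960581476511 -0.00047929072513184026 head 0.4070439740254304 z [ 0.0005  0.0003 -1.    ] F [-0.836   0.2325  0.266 ] Fpress -0.6734871492816136 w 0.684974806708177
```

```bash
for i in 1 2; do :; done; python3 -m inch '[[0.06,0.001,0,0,0,0,0],[0.06,0.001,0,0,0,0,0],[0.06,0,0,0,0,0,0]]'; python3 -m inch '[[0.06,0.001,0,0,0,0,0],[0.06,0.001,0,0,0,0,0],[0.06,0,0,0,0,0,0]]';python3 st.py
```

```text
time: 6.7
position: [0.4337, 0.2544, 0.0027]
orientation: [-0.0, 0.979, 0.202, 0.0]
force: [-0.7, 0.4, -0.8]
grip_width: 0.682
time: 7.0
position: [0.4353, 0.255, 0.0027]
orientation: [-0.0, 0.979, 0.202, 0.0]
force: [-1.8, -0.2, 0.9]
grip_width: 0.685
t 7.0 pos [0.4353 0.255  0.0027] press-frame -0.07907729375297354 -0.0005044045653126474 head 0.407045941288637 z [ 0.0001  0.0001 -1.    ] F [-1.7831 -0.2395  0.8527] Fpress -1.7302632981803057 w 0.6850464450033082
```

```bash
python3 -m inch '[[0.06,0.001,0,0,0,0,0],[0.06,0,0,0,0,0,0]]'; python3 st.py; 
```

```text
time: 7.2
position: [0.4354, 0.255, 0.0026]
orientation: [0.0, 0.979, 0.202, -0.001]
force: [-4.3, -1.3, 4.1]
grip_width: 0.685
t 7.2 pos [0.4354 0.255  0.0026] press-frame -0.07902786263604704 -0.000537812469142241 head 0.4070568784596404 z [-0.0014 -0.0007 -1.    ] F [-4.3219 -1.2693  4.0819] Fpress -4.469117398389465 w 0.684710250778115
```

```bash
python3 -m inch '[[0.06,0.001,0,0,0,0,0],[0.06,0,0,0,0,0,0],[0.06,0,0,0,0,0,0]]'; python3 st.py; python3 -m inch '[[0.06,-0.004,0,0,0,0,0],[0.06,-0.012,0,-0.01,0,0,0],[0.06,-0.03,0,-0.02,0,0,0],[0.06,-0.03,0,-0.03,0,0,0],[0.06,-0.01,0,-0.04,0,0,0],[0.06,0,0,0,0,0,0]]'; python3 - <<'E'
from st import *
import pickle
st()
c=viewer.calibration("wrist");im=viewer.get_image("wrist")[:,:,::-1]
pickle.dump(c,open('w3.pkl','wb'))
cv2.imwrite("pics/w3.png",cv2.resize(im,(800,600),interpolation=cv2.INTER_CUBIC))
E
```

```text
time: 7.5
position: [0.4354, 0.255, 0.0025]
orientation: [0.0, 0.979, 0.202, -0.002]
force: [-6.4, -2.5, 5.1]
grip_width: 0.682
t 7.5 pos [0.4354 0.255  0.0025] press-frame -0.0789890545346573 -0.0005612271196231387 head 0.4071084860232207 z [-0.0029 -0.0015 -1.    ] F [-6.4498 -2.4826  5.0851] Fpress -6.904545987577409 w 0.6817397756470993
time: 8.1
position: [0.3587, 0.2223, 0.1067]
orientation: [-0.001, 0.979, 0.202, 0.004]
force: [0.2, 0.4, -0.0]
grip_width: 0.683
t 8.1 pos [0.3587 0.2223 0.1067] press-frame -0.16240903073791482 0.00010214544764057532 head 0.4073658233479608 z [ 0.0065  0.0037 -1.    ] F [ 0.2492  0.4142 -0.0156] Fpress 0.3939087667527811 w 0.6827757778823622
```

View pics/w3.png

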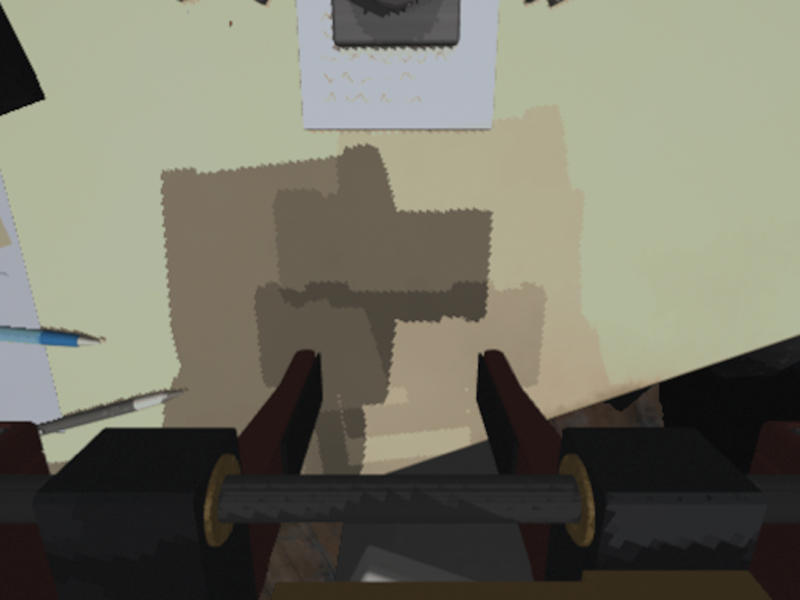

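```bash
python3 -m inch '[[0.04,0,0,-0.045,0,0,0],[0.04,0.015,0.014,-0.045,0,0,0],[0.04,0.04,0.02,-0.023,0,0,0],[0.04,0.04,0.02,0,0,0,0],[0.04,0.03,0.017,0,0,0,0],[0.04,0,0,0,0,0,0],[0.04,0,0,0,0,0,0]]'; python3 - <<'E'
from st import *
import pickle
st()
c=viewer.calibration("wrist");im=viewer.get_image("wrist")[:,:,::-1]
pickle.dump(c,open('w4.pkl','wb'))
cv2.imwrite("pics/w4.png",cv2.resize(im,(800,600),interpolation=cv2.INTER_CUBIC))
E
```

```text
time: 8.85
position: [0.5004, 0.2056, 0.2142]
orientation: [0.0, 0.979, 0.202, -0.001]
force: [0.0, -0.2, -0.6]
grip_width: 0.454
t 8.85 pos [0.5004 0.2056 0.2142] press-frame -0.03911452232226571 -0.07182826885308499 head 0.4059466294015633 z [-0.0019 -0.0006 -1.    ] F [ 0.0467 -0.1684 -0.6453] Fpress -0.024455470406968133 w 0.4535960085626278
```

View pics/w4.png

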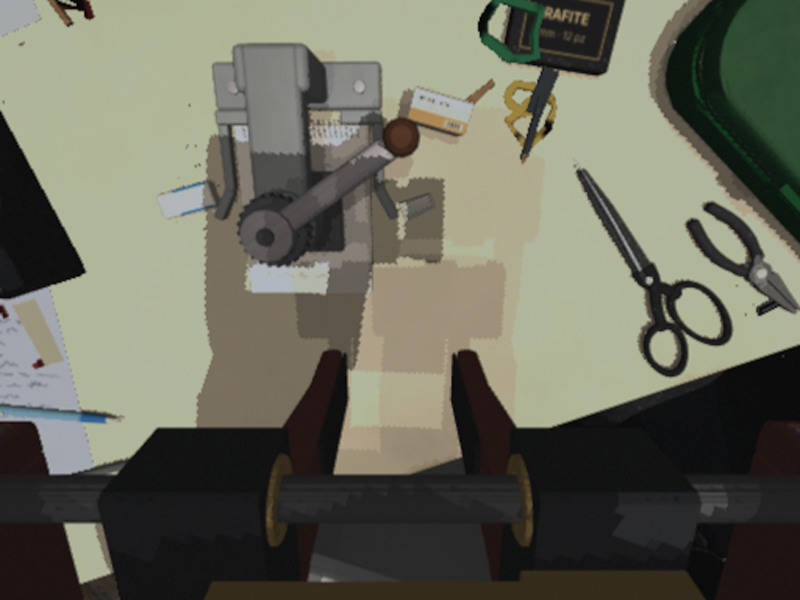

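```bash
python3 - <<'E'
from st import *
import pickle;c=pickle.load(open('w4.pkl','rb'))
k=1/1.5625
s=robot.sense()['position']
g=ray(c,401*k,137*k,.159)
for z in(.12,.128,.135):
    a=ray(c,265*k,237*k,z);d=g-a;print(z,a,np.hypot(*d[:2]),np.degrees(np.arctan2(d[1],d[0])))
for gg in(g,):
    d=gg-s;h=.406;print('grip',gg,'tool',d[0]*np.cos(h)+d[1]*np.sin(h),d[0]*np.sin(h)-d[1]*np.cos(h))
E
```

```text
0.12 [0.5057 0.2884 0.12  ] 0.09131096593051737 -32.3171153845051
0.128 [0.508  0.2868 0.128 ] 0.0885611446240022 -32.24801869708847
0.135 [0.51   0.2854 0.135 ] 0.08615516295903144 -32.18394100011896
grip [0.5829 0.2395 0.159 ] tool 0.08994756564949871 0.0018202549035247102
```

```bash
python3 -m inch '[[0.04,0.045,0.001,0,0,0,0],[0.04,0.045,0.001,0,0,0,0],[0.04,0,0,0,0,0,0],[0.04,0,0,0.035,0,0,0],[0.04,0,0,0.035,0,0,0],[0.04,0,0,0.014,0,0,0],[0.04,0,0,0,0,0,0]]'; python3 st.py; python3 -m inch '[[0.01,0,0,0,0,0,0],[0.01,0,0,0,0,0,0],[0.01,0,0,0,0,0,0],[0.01,0,0,0,0,0,0]]';python3 st.py
```

```text
time: 9.6
position: [0.5814, 0.2393, 0.1293]
orientation: [0.0, 0.979, 0.202, -0.003]
force: [0.7, -0.2, 0.8]
grip_width: 0.456
t 9.6 pos [0.5814 0.2393 0.1293] press-frame 0.04858504861736471 -0.07327689979421537 head 0.4076898564341076 z [-0.005  -0.0019 -1.    ] F [ 0.7377 -0.1864  0.8358] Fpress 0.6017664700719416 w 0.4563522257798258
time: 10.0
position: [0.585, 0.2403, 0.1329]
orientation: [-0.0, 0.979, 0.202, 0.001]
force: [0.5, 1.2, 1.9]
grip_width: 0.192
t 10.0 pos [0.585  0.2403 0.1329] press-frame 0.052244610854235984 -0.07381601118592462 head 0.4068639994940547 z [ 0.0025  0.0013 -1.    ] F [0.4603 1.1777 1.8542] Fpress 0.8925363195301195 w 0.19223911007019695
```

```bash
cat > lv.py <<'E'
from st import *
A=np.array([.5072,.287])
def lv():
    s=robot.sense();d=s['position'][:2]-A;r=np.hypot(*d);th=np.arctan2(d[1],d[0]);f=s['force']
    t=np.array([np.sin(th),-np.cos(th)]);n=d/r
    print('t %.2f r %.4f turned %.3f z %.4f Fpush %.2f Frad %.2f Fz %.2f w %.3f'%(s['time'],r,-.541-(th if th<0.5 else th-2*np.pi),s['position'][2],-f[:2]@t,f[:2]@n,f[2],s['grip_width']), 'T',s['ft_torque'])
if __name__=='__main__': lv()
E
python3 lv.py; python3 - <<'E'
import numpy as np
p=-.948-np.arange(0,2.41,.1)
dx=.09*np.diff(np.cos(p));dy=-.09*np.diff(np.sin(p))
for i in range(len(dx)): print(round(.1*(i+1),1),'%.4f,%.4f'%(dx[i],dy[i]))
E
```

```text
t 10.00 r 0.0907 turned -0.000 z 0.1329 Fpush 1.25 Frad -0.21 Fz 1.85 w 0.192 T [ 0.2544 -0.0808 -0.0028]
0.1 -0.0076,0.0049
0.2 -0.0080,0.0041
0.3 -0.0084,0.0033
0.4 -0.0087,0.0024
0.5 -0.0089,0.0015
0.6 -0.0090,0.0007
0.7 -0.0090,-0.0002
0.8 -0.0089,-0.0011
0.9 -0.0088,-0.0020
1.0 -0.0085,-0.0029
1.1 -0.0082,-0.0037
1.2 -0.0078,-0.0045
1.3 -0.0073,-0.0053
1.4 -0.0067,-0.0060
1.5 -0.0061,-0.0066
1.6 -0.0054,-0.0072
1.7 -0.0047,-0.0077
1.8 -0.0039,-0.0081
1.9 -0.0030,-0.0085
2.0 -0.0022,-0.0087
2.1 -0.0013,-0.0089
2.2 -0.0004,-0.0090
2.3 0.0005,-0.0090
2.4 0.0014,-0.0089
```

```bash
python3 -m inch '[[0.01,-0.0038,0.0025,0,0,0,0],[0.01,-0.0038,0.0024,0,0,0,0],[0.01,-0.0040,0.0021,0,0,0,0],[0.01,-0.0040,0.0020,0,0,0,0]]'; python3 lv.py;  python3 -m inch '[[0.01,-0.0042,0.0017,0,0,0,0],[0.01,-0.0042,0.0016,0,0,0,0],[0.01,-0.0087,0.0024,0,0,0,0],[0.01,-0.0089,0.0015,0,0,0,0]]'; python3 lv.py
```

```text
time: 10.4
position: [0.5748, 0.227, 0.1329]
orientation: [-0.001, 0.979, 0.202, 0.002]
force: [2.8, 6.1, 1.1]
grip_width: 0.193
t 10.40 r 0.0904 turned 0.185 z 0.1329 Fpush 6.46 Frad -1.94 Fz 1.14 w 0.193 T [ 1.3762 -0.2135 -0.0008]
time: 10.8
position: [0.5539, 0.2102, 0.1328]
orientation: [-0.001, 0.979, 0.202, 0.003]
force: [2.6, 8.4, 0.3]
grip_width: 0.189
t 10.80 r 0.0899 turned 0.484 z 0.1328 Fpush 6.54 Frad -5.81 Fz 0.27 w 0.189 T [ 1.7145 -0.3411 -0.0184]
```

```bash
python3 -m inch '[[0.01,-0.0092,-0.0009,0,0,0,0],[0.01,0,0,0,0,0,0]]'; python3 lv.py;  python3 -m inch '[[0.01,-0.0090,-0.0004,0,0,0,0],[0.01,0,0,0,0,0,0]]'; python3 lv.py;python3 -m inch '[[0.01,-0.0089,-0.0011,0,0,0,0],[0.01,0,0,0,0,0,0]]'; python3 lv.py
```

```text
time: 11.0
position: [0.544, 0.2056, 0.1326]
orientation: [0.0, 0.979, 0.202, 0.001]
force: [2.3, 0.5, 2.7]
grip_width: 0.195
t 11.00 r 0.0893 turned 0.606 z 0.1326 Fpush 2.29 Frad 0.52 Fz 2.66 w 0.195 T [ 0.0699 -0.2162 -0.0636]
time: 11.2
position: [0.5357, 0.2025, 0.1323]
orientation: [-0.0, 0.979, 0.202, 0.001]
force: [2.9, -0.2, 4.4]
grip_width: 0.193
t 11.20 r 0.0892 turned 0.705 z 0.1323 Fpush 2.70 Frad 1.07 Fz 4.38 w 0.193 T [ 0.1068 -0.5608 -0.0233]
time: 11.4
position: [0.5268, 0.2, 0.1321]
orientation: [-0.0, 0.979, 0.202, 0.001]
force: [3.9, -0.0, 3.7]
grip_width: 0.194
t 11.40 r 0.0892 turned 0.808 z 0.1321 Fpush 3.84 Frad 0.87 Fz 3.69 w 0.194 T [ 0.1865 -0.5505  0.0032]
```

```bash
python3 -m inch '[[0.01,-0.0029,-0.0007,0,0,0,0],[0.01,-0.0029,-0.0007,0,0,0,0],[0.01,-0.0030,-0.0006,0,0,0,0]]'; python3 lv.py;  python3 -m inch '[[0.01,-0.0028,-0.0010,0,0,0,0],[0.01,-0.0028,-0.0010,0,0,0,0],[0.01,-0.0029,-0.0009,0,0,0,0]]'; python3 lv.py
```

```text
time: 11.7
position: [0.5197, 0.1989, 0.1323]
orientation: [-0.0, 0.979, 0.202, 0.002]
force: [6.4, 2.2, 3.9]
grip_width: 0.188
t 11.70 r 0.0890 turned 0.889 z 0.1323 Fpush 6.69 Frad -1.27 Fz 3.90 w 0.188 T [ 0.444  -1.1062 -0.0099]
time: 12.0
position: [0.5107, 0.1982, 0.1323]
orientation: [-0.0, 0.979, 0.202, 0.002]
force: [7.4, 1.1, 1.7]
grip_width: 0.194
t 12.00 r 0.0889 turned 0.990 z 0.1323 Fpush 7.46 Frad -0.77 Fz 1.74 w 0.194 T [ 0.3904 -1.1169 -0.0543]
```

```bash
python3 -m inch '[[0.01,-0.0027,-0.0012,0,0,0,0],[0.01,-0.0027,-0.0012,0,0,0,0],[0.01,-0.0028,-0.0013,0,0,0,0]]'; python3 lv.py
```

```text
time: 12.3
position: [0.5017, 0.1984, 0.1322]
orientation: [-0.0, 0.979, 0.202, 0.002]
force: [7.0, 2.6, 1.5]
grip_width: 0.19
t 12.30 r 0.0888 turned 1.091 z 0.1322 Fpush 6.79 Frad -3.06 Fz 1.51 w 0.190 T [ 0.3421 -1.1221 -0.0023]
```

```bash
python3 -m inch '[[0.01,-0.0026,-0.0015,0,0,0,0],[0.01,-0.0026,-0.0015,0,0,0,0],[0.01,-0.0026,-0.0015,0,0,0,0]]'; python3 lv.py
```

```text
time: 12.6
position: [0.4928, 0.1995, 0.1322]
orientation: [-0.0, 0.979, 0.202, 0.002]
force: [6.9, 1.4, 1.6]
grip_width: 0.197
t 12.60 r 0.0887 turned 1.193 z 0.1322 Fpush 6.59 Frad -2.48 Fz 1.60 w 0.197 T [ 0.361  -1.2939  0.0132]
```

```bash
python3 -m inch '[[0.01,-0.0024,-0.0018,0,0,0,0],[0.01,-0.0024,-0.0018,0,0,0,0],[0.01,-0.0025,-0.0017,0,0,0,0]]'; python3 lv.py
```

```text
time: 12.9
position: [0.4842, 0.2014, 0.1322]
orientation: [-0.0, 0.979, 0.202, 0.002]
force: [8.4, 1.2, 1.5]
grip_width: 0.195
t 12.90 r 0.0886 turned 1.292 z 0.1322 Fpush 7.84 Frad -3.30 Fz 1.46 w 0.195 T [ 0.2226 -1.4283 -0.0126]
```

```bash
python3 -m inch '[[0.01,-0.0022,-0.0020,0,0,0,0],[0.01,-0.0022,-0.0020,0,0,0,0],[0.01,-0.0023,-0.0020,0,0,0,0]]'; python3 lv.py
```

```text
time: 13.2
position: [0.4762, 0.2041, 0.1323]
orientation: [0.0, 0.979, 0.202, 0.003]
force: [10.4, -0.4, 1.8]
grip_width: 0.196
t 13.20 r 0.0885 turned 1.388 z 0.1323 Fpush 9.91 Frad -3.31 Fz 1.77 w 0.196 T [-0.1142 -1.7985  0.0211]
```

```bash
python3 -m inch '[[0.01,-0.0020,-0.0022,0,0,0,0],[0.01,-0.0020,-0.0022,0,0,0,0],[0.01,-0.0021,-0.0022,0,0,0,0]]'; python3 lv.py
```

```text
time: 13.5
position: [0.4684, 0.2076, 0.1324]
orientation: [0.0, 0.979, 0.202, 0.003]
force: [10.6, -2.8, 1.3]
grip_width: 0.195
t 13.50 r 0.0884 turned 1.484 z 0.1324 Fpush 10.73 Frad -2.08 Fz 1.26 w 0.195 T [-0.4883 -2.0039  0.0112]
```

```bash
python3 -m inch '[[0.01,-0.0014,-0.0018,0,0,0,0],[0.01,-0.0014,-0.0018,0,0,0,0]]'; python3 lv.py
```

```text
time: 13.7
position: [0.4646, 0.2096, 0.1324]
orientation: [0.0, 0.979, 0.203, 0.003]
force: [12.5, -3.6, 1.4]
grip_width: 0.192
t 13.70 r 0.0883 turned 1.533 z 0.1324 Fpush 12.69 Frad -2.92 Fz 1.41 w 0.192 T [-0.7743 -2.1607 -0.0052]
```

```bash
python3 -m inch '[[0.01,-0.0013,-0.0018,0,0,0,0],[0.01,-0.0013,-0.0018,0,0,0,0]]'; python3 lv.py
```

```text
time: 13.9
position: [0.4609, 0.2117, 0.1324]
orientation: [0.001, 0.979, 0.203, 0.003]
force: [11.6, -5.7, 1.0]
grip_width: 0.189
t 13.90 r 0.0884 turned 1.581 z 0.1324 Fpush 12.85 Frad -1.17 Fz 1.00 w 0.189 T [-0.9499 -2.2465  0.0002]
```

```bash
python3 -m inch '[[0.01,-0.0010,-0.0015,0,0,0,0],[0.01,-0.0010,-0.0015,0,0,0,0]]'; python3 lv.py
```

```text
time: 14.1
position: [0.458, 0.2136, 0.1324]
orientation: [0.001, 0.979, 0.203, 0.003]
force: [12.5, -4.6, 0.8]
grip_width: 0.195
t 14.10 r 0.0883 turned 1.620 z 0.1324 Fpush 12.92 Frad -3.15 Fz 0.83 w 0.195 T [-0.9922 -2.3464  0.0024]
```

```bash
python3 -m inch '[[0.01,-0.0007,-0.0012,0,0,0,0],[0.01,-0.0007,-0.0012,0,0,0,0]]'; python3 lv.py
```

```text
time: 14.3
position: [0.4557, 0.2152, 0.1324]
orientation: [0.001, 0.979, 0.203, 0.003]
force: [12.9, -5.3, 0.9]
grip_width: 0.194
t 14.30 r 0.0883 turned 1.652 z 0.1324 Fpush 13.52 Frad -3.23 Fz 0.88 w 0.194 T [-1.1565 -2.3043 -0.0272]
```

```bash
python3 -m inch '[[0.01,-0.0007,-0.0014,0,0,0,0],[0.01,-0.0007,-0.0014,0,0,0,0]]'; python3 lv.py
```

```text
time: 14.5
position: [0.4532, 0.2171, 0.1324]
orientation: [0.001, 0.979, 0.203, 0.003]
force: [12.3, -6.7, 1.4]
grip_width: 0.193
t 14.50 r 0.0883 turned 1.688 z 0.1324 Fpush 13.81 Frad -2.19 Fz 1.39 w 0.193 T [-1.2554 -2.2374 -0.0203]
```

```bash
python3 -m inch '[[0.01,0,0,0,0,0,0],[0.01,0,0,0,0,0,0],[0.01,0,0,0,0,0,0]]'; python3 lv.py; python3 -m inch '[[0.01,0.0006,0.0014,0,0,0,0],[0.01,0.0006,0.0014,0,0,0,0],[0.01,0,0,0,0,0,0]]'; python3 lv.py
```

```text
time: 14.8
position: [0.453, 0.2171, 0.1323]
orientation: [0.001, 0.979, 0.203, 0.003]
force: [12.0, -4.4, 1.5]
grip_width: 0.197
t 14.80 r 0.0884 turned 1.689 z 0.1323 Fpush 12.14 Frad -3.90 Fz 1.49 w 0.197 T [-1.0444 -2.2048 -0.0273]
time: 15.1
position: [0.4539, 0.2162, 0.132]
orientation: [-0.001, 0.979, 0.202, 0.002]
force: [5.4, 4.3, 1.6]
grip_width: 0.19
t 15.10 r 0.0886 turned 1.675 z 0.1320 Fpush 1.76 Frad -6.67 Fz 1.65 w 0.190 T [ 0.6278 -1.0772  0.0094]
```

```bash
python3 -m inch '[[0.05,0,0,0,0,0,0],[0.05,0,0,0,0,0,0],[0.05,0,0,0,0,0,0],[0.05,0,0,0,0,0,0]]'; python3 lv.py; python3 -m inch '[[0.05,0,0,-0.02,0,0,0],[0.05,0,0,-0.03,0,0,0],[0.05,0,0,-0.03,0,0,0],[0.05,-0.03,0,-0.02,0,0,0],[0.05,-0.045,0,0,0,0,0],[0.05,-0.04,0,0,0,0,0],[0.05,0,0,0,0,0,0],[0.05,0,0,0,0,0,0]]'; python3 - <<'E'
from st import *
st()
im=viewer.get_image("wrist")[:,:,::-1]
cv2.imwrite("pics/w5.png",cv2.resize(im,(800,600),interpolation=cv2.INTER_CUBIC))
im=viewer.get_image("top")[:,:,::-1]
cv2.imwrite("pics/top5.png",cv2.resize(im[125:275,225:355],None,fx=4,fy=4,interpolation=cv2.INTER_CUBIC))
E
```

```text
time: 15.5
position: [0.4512, 0.215, 0.1311]
orientation: [0.0, 0.979, 0.202, -0.001]
force: [-0.0, -0.9, -0.6]
grip_width: 0.515
t 15.50 r 0.0912 turned 1.691 z 0.1311 Fpush 0.52 Frad 0.69 Fz -0.59 w 0.515 T [ 0.0377  0.0552 -0.012 ]
time: 16.3
position: [0.3462, 0.1697, 0.2319]
orientation: [-0.0, 0.979, 0.202, 0.001]
force: [1.0, -0.7, -0.1]
grip_width: 0.571
t 16.3 pos [0.3462 0.1697 0.2319] press-frame -0.19480244844533282 -0.043124165767160064 head 0.40708861362724075 z [ 0.001   0.0005 -1.    ] F [ 1.0212 -0.7136 -0.1435] Fpress 0.651030110856532 w 0.5711145069741311
```

View pics/w5.png

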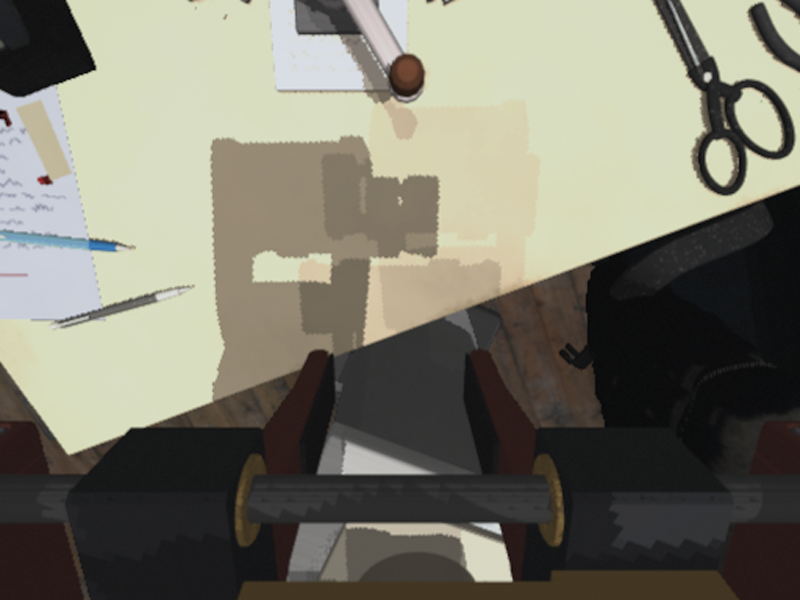

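View pics/top5.png

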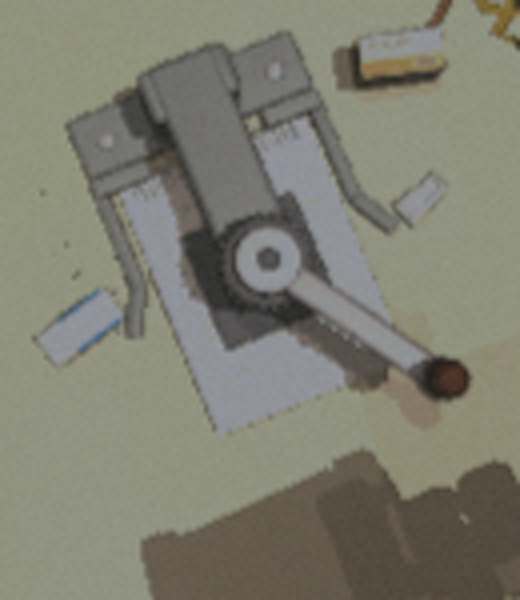

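```bash
python3 -c "
from workcell import robot
print(robot.close_job())"
```

```text
the job is handed in; nothing more can be done
None
```

I slid the pad fully home, tightened the press into its clutch slip, let go and handed the job in at about 16.4 s; no verdict was reported.

- **Pad:** It stopped dead against the back stops with about 7 N on the fingers. The last pictures show it straight and home under the plate, with its wire end at the stops.
- **Lever:** I turned the lever about 1.69 rad clockwise. The push was about 6 to 7 N while free and rose from about 1.2 rad. From about 1.6 rad it levelled off at roughly 13.3 N, judged from the wrist torque. I stopped there, about 0.09 rad into the slip by my estimate.
- **Release:** I eased the load off, which let the lever go back 0.014 rad. Then I opened the fingers and withdrew clear. The eraser, sharpener and carton look unmoved.

**Less certain checks:**
- The force sensor alone still crept from 12.9 to 13.8 N across the level part, just over the 13 N given for slip. I took that as sensor noise and offset.
- I could not measure the plate's force on the pad directly, so the 85 N is inferred from the slip.

I viewed ten pictures in all.

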